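# Find the jammed die and rock it out of its model

### The job

Of the two reddish stone dies in the two-part sprung model, one is glued in for good and the other is only jammed tight; nothing shows which. Feel which one gives when rocked gently along the row of dies, and work that one out by rocking it from side to side while pulling only lightly, so that its half of the model is never dragged more than 4 mm up the guide bolts. Stand the freed die upright on the floor of the black tray and let go, leaving the glued die in its socket and everything else where it is.

Things in the scene. Friction and masses are not known exactly. Their poses are not given: they have to be found in the camera images.
- die_a: One die, in the socket at holder y = +32 mm: reddish stone block 20 (x) x 24 (y) x 47 mm (z), cream tooth 13 x 15 mm rising 16 mm above it; 0.09 kg. Origin: centre of its foot, z up; axes start along the holder's. Foot starts 17 mm below the top of its half of the model; cheeks pinch its lowest 15 mm in x; 30 mm of stone stands above it.
- die_b: The other die, alike, in the socket at holder y = -32 mm. Either of the two may be the glued one. The glued one yields only about 0.05 rad or 1 mm and then stands firm, the resistance rising steeply; the jammed one turns with the gripper against a steady drag of 0.3 to 0.7 N m.
- model_a (a joint): How far die_a's half of the model has been dragged up its guide bolts, m; 0 = seated. Pulling a jammed die leaves it at 0 up to about 5 N, then it rises 1 mm per further 1.8 N and springs back. A straight pull needs 30 to 55 N to slip a jammed die; while being rocked it creeps up at under 12 N. A glued die and its half do not lift: they are held down rigidly.
- model_b (a joint): The same for die_b's half of the model.
- top_a (a point): Centre of the top face of die_a's half of the cream stone model (block 60 (x) x 44 (y) x 36 mm), at the middle of its socket, 48.5 mm above the bench when seated. Socket 36 (x) x 32 (y) mm: a free die has 4 mm at each end in y and can rock about the x axis by 0.3 rad each way, about a pivot 10 mm below this face.
- top_b (a point): The same point on die_b's half of the model.
- holder: Fixed aluminium plate 80 (x) x 172 (y) x 12 mm under both halves of the model. Origin: centre of its underside, on the bench. x: the line along which sprung cheeks pinch the dies; y: the row of dies. Guide bolts with springs, 15 mm wide, tops 65 mm above the bench, at (0, +-66) and (+-16, 0) mm.
- tray: Black open tray 304 (x) x 182 (y) x 46 mm tall, walls 6 mm, flat floor 2 mm thick; loose, 0.8 kg. Origin: centre of its underside.
- wax_pot: Bystander: dark round pot of pink wax, 68 mm wide, 52 mm tall. Origin: centre of its underside.
- bottle: Bystander: clear dropper bottle, 35 mm wide, 89 mm tall. Origin: centre of its underside.
- stone_block: Bystander: beige stone block 51 x 56 x 27 mm. Origin: centre of its underside.

How it is judged:
On the way:
1. one die is out of its socket, clear above the model ((z of die_a in the frame of top_a above 0.003 m or z of die_b in the frame of top_b above 0.003 m)), for 0.2 s.
At the end, for the whole second after the job is handed in: the freed die stands upright (within 0.15 rad) at rest on the tray floor, its foot within 130 mm (x) and 70 mm (y) of the tray's centre; the other die is still in its socket (foot 10 mm or more below the top of its half of the model); both halves of the model are down within 2 mm (((x of die_a in the frame of tray between -0.13 and 0.13 m and y of die_a in the frame of tray between -0.07 and 0.07 m and z of die_a in the frame of tray below 0.008 m and angle between die_a's own z axis and vertical below 0.15 rad and linear speed of die_a below 0.02 m/s and z of die_b in the frame of top_b below -0.01 m and value of joint each of model_a, model_b below 0.002 m) or (x of die_b in the frame of tray between -0.13 and 0.13 m and y of die_b in the frame of tray between -0.07 and 0.07 m and z of die_b in the frame of tray below 0.008 m and angle between die_b's own z axis and vertical below 0.15 rad and linear speed of die_b below 0.02 m/s and z of die_a in the frame of top_a below -0.01 m and value of joint each of model_a, model_b below 0.002 m))); the robot touches nothing.
It fails at once if a half of the model is dragged more than 4 mm up its guide bolts (value of joint any of model_a, model_b above 0.004 m).
It fails at once if a bystander (wax pot, bottle, stone block) is moved more than 30 mm (distance of any of wax_pot, bottle, stone_block from where it was at the start of the episode above 0.03 m).
It fails at once if the tray is shoved more than 40 mm (distance of tray from where it was at the start of the episode above 0.04 m).
It also fails if it takes over 72 s, if anything falls off the work surface, if the arm or the gripper's body presses on something with over 40 N, if the wrist force passes 120 N, or if a joint passes its speed limit or range.

### The arm

A 6-joint arm with a two-finger parallel gripper is mounted at the origin on a cart in front of the work surface, level with it; the furniture and walls round the work are solid. World frame = base frame: x ahead of the robot, y to its left, z up, the work surface at z = 0. Lengths are in m, angles in rad, forces in N, time in s.
With the tool pointing down it reaches from about 0.35 to 0.85 m from the base axis. Payload 8.1 kg.
Tool frame: the origin (TCP) lies midway between the tips of the shut fingers; the grasp point (between the pads) lies 19 mm behind it; z points along the fingers, y is the line along which they close (so a half turn about z gives the same grasp; the last joint's range is limited). The gripper opens to 93 mm and grips with 3 to 60 N. Pads are 15 mm wide; open, the fingers measure 128 mm over their backs; the gripper's body (75 mm by 188 mm) begins 65 mm behind the grasp point.
Start: joints at [-1.366, 0.13, 1.488, -0, 1.523, -0.085], TCP at [0.171, -0.575, 0.219] pointing down, gripper open.
Joint ranges: [-2.96, 2.96], [-0.89, 2.26], [0.02, 2.5], [-1.34, 4.48], [0, 2.73], [-2.66, 2.66]. Speed limits (rad/s): [2.39, 2.39, 2.79, 3.14, 3.14, 3.14].

### API

Orientations are given as a rotation vector (axis times angle).
In Python, from cell import manip gives the robot as it stands.
- The arm moves only by the shell command python3 -m handwheel 'ROWS' [OPENING] [FORCE]. ROWS is JSON, a list that holds one entry, the list of rows, each a list of 4 numbers: the shift along the world's x, y, z in cm, then the turn about the world's z in rad. In form: [[[dx, dy, dz, spin], ...]]. A call has exactly 5 rows; each row shifts and turns the commanded pose from where the row before left it; what a row does not reach is not made up. A row lasts 1/12 s, in which the tool goes at most 41.7 mm and 7.16 degrees, less where a joint would pass 70% of its speed; a pose out of reach is approached as far as the arm can. A call with a gripper value outside its range is refused whole. OPENING is the finger opening in cm, from 0 to 9.3, set as the call begins (- or left out, the last holds). The fingers move at their own pace and stop on an object; FORCE is the grip in N (left out, the last holds). Time passes only in rows, so rows that do not move let the fingers close, or fill a call up. It gives the time, the measured TCP pose, the force, the opening and the grip force at its end, in the units of the state.
- manip.state(): the state, without advancing time (a new reading comes with each control period).
- manip.snapshot(name): name is "scene" or "top" or "wrist"; returns the picture (420x560x3 uint8, blue, green, red); there is no depth.
- manip.camera_model(name): a dict with "vertical_fov" (degrees; the focal length in pixels is half the picture's height over the tangent of half this angle, whatever the lens; pixels are square), "cx", "cy" (the principal point, pixels), "k1" (the pictures are not rectified: a ray, as slopes to the right and down, at radius r is drawn at 1 + k1 r^2 times it, then the intrinsics apply), "R" (3x3) and "t" (3): a world point X has camera coordinates R X + t; the wrist camera has in their place "T_tool_cam" (4x4, takes a point from camera to tool coordinates, whose origin is the TCP and whose axes are the flange's). Camera axes: x right, y down, z forward; pixel columns grow to the right and rows downward; lengths in m; the calibration is good to about 2 mm. A picture is of the moment at which its call begins: read the wrist's pose just before it. camera_model takes no time and is no camera call.
- manip.sign_off(): hands the job in; it is judged then, once.
Trained networks look in the newest picture that a camera, given by its name, has taken for a name from the list of things; names that differ only in an ending like _2 or _b are one class to them, and where a whole thing is asked for, a point or a joint stands for the part that bears it (a point fixed in the world has none). Each returns a list of dicts, best first, with "conf" (0 to 1); they miss things now and then, are a little off and sometimes report something else, mostly with a low value. They report only what shows in the picture. A call takes as long as a camera call.
- manip.masks_of(name, camera): "region" (420x560 bool, what is visible of it) and "rect" ([left, top, width, height] in pixels, round what is visible of it).
The state is a dict: "clock": time; "joint_positions": joint angles; "qvel": joint speeds; "joint_torque": joint torques, N m; "position": TCP position; "tcp_rot": TCP orientation; "contact_force": force on the tool from outside, world axes, zero at the start; "torque": the same for the moment, N m; "opening": finger opening in m; "finger_force": force on a finger pad.
Only numpy, scipy, OpenCV 4.12 (cv2) and the standard library are available. Lean on these libraries where they do the work, as an engineer would, in place of code of your own. Each camera call takes 0.05 s, during which the arm holds its last target. There are 200 camera calls.

## Working session

There is one attempt and no reset: what is moved stays moved. The work goes in short steps, Python scripts to look and compute and a shell command to move; the robot and the scene stay as the last step left them, time stands still between calls to the robot, and variables do not carry over. Pictures are saved under pics/ and viewed, at most 10 in all, crops included, and the job is handed in when it is done.

```bash
mkdir -p pics
cat > h.py <<'E'
import numpy as np, cv2
from cell import manip
from scipy.spatial.transform import Rotation as Rt
def cam(n):
    m=manip.camera_model(n)
    f=210/np.tan(np.radians(m["vertical_fov"])/2)
    if "R" in m: R=np.array(m["R"]);t=np.array(m["t"])
    else:
        s=manip.state();T=np.eye(4);T[:3,:3]=Rt.from_rotvec(s["tcp_rot"]).as_matrix();T[:3,3]=s["position"]
        W=np.linalg.inv(T@np.array(m["T_tool_cam"]));R=W[:3,:3];t=W[:3,3]
    return f,m["cx"],m["cy"],m["k1"],R,t
def ray(c,px,z):
    f,cx,cy,k,R,t=c
    K=np.array([[f,0,cx],[0,f,cy],[0,0,1]])
    u=cv2.undistortPoints(np.array([[px]],float),K,np.array([k,0,0,0,0]))[0,0]
    o=-R.T@t; d=R.T@np.array([u[0],u[1],1]); return o+d*(z-o[2])/d[2]
E
python3 - <<'E'
from h import *
s=manip.state();print(s)
for n in("top","scene"):
    cv2.imwrite(f"pics/{n}0.png",manip.snapshot(n))
    c=cam(n);print(n,-c[4].T@c[5],c[0],c[3])
    for o in("die_a","top_a","holder","tray","wax_pot","bottle","stone_block"):
        for r in manip.masks_of(o,n)[:3]:
            ys,xs=np.nonzero(r["region"]);p=(xs.mean(),ys.mean())
            print(o,round(r["conf"],2),r["rect"],np.round(p,1),np.round(ray(c,p,0.08 if o=="die_a" else .0485 if o=="top_a" else .012 if o=="holder" else .02),3))
print(manip.state()["clock"])
E
```

```text
{'clock': 0.0, 'joint_positions': array([-1.36639910e+00,  1.31161777e-01,  1.48927916e+00, -7.09996423e-06,
        1.52301436e+00, -8.53737251e-02]), 'qvel': array([ 0.00096768, -0.00103537, -0.00128133,  0.00126531, -0.00011925,
        0.00171953]), 'joint_torque': array([-3.88361121e-03, -5.59834385e+01, -4.91772294e+01,  7.64296297e-02,
        3.52117745e-02, -1.90869632e-04]), 'position': array([ 0.17135579, -0.57440726,  0.21758716]), 'tcp_rot': array([-3.10683692e+00, -4.53312488e-01,  1.85028516e-04]), 'contact_force': array([ 0.39154453, -0.00919519,  0.23366041]), 'torque': array([ 0.06445395, -0.00276338,  0.06929027]), 'finger_force': 0.0, 'opening': 0.09273253665953766}
top [ 0.31662796 -0.02201058  1.14348018] 456.65801577123943 -0.08526082688588875
die_a 0.55 [345.9, 204.6, 14.3, 14.5] [352.3 210.5] [ 0.538 -0.186  0.08 ]
top_a 0.98 [359.6, 211.7, 25.2, 28.3] [371.7 226. ] [ 0.508 -0.239  0.048]
top_a 0.86 [333.7, 199.8, 32.8, 25.8] [349.9 213.5] [ 0.537 -0.185  0.048]
holder 0.58 [323.2, 195.5, 75.7, 51.9] [359.2 220.7] [ 0.527 -0.215  0.012]
tray 0.68 [147.3, 146.
[... 491 characters left out ...]
 -0.03466704640724906
die_a 0.52 [315.9, 171.9, 10.5, 16.3] [321.2 179.9] [ 0.528 -0.168  0.08 ]
die_a 0.5 [335.8, 164.2, 12.8, 24.5] [342.7 175.5] [ 0.501 -0.224  0.08 ]
top_a 0.96 [301.8, 186.2, 33.7, 18.3] [320.7 196.1] [ 0.513 -0.148  0.048]
top_a 0.77 [332.6, 178.2, 23.6, 20.4] [345.  190.3] [ 0.484 -0.214  0.048]
holder 0.57 [297.8, 173.4, 69.1, 37.7] [330.2 195. ] [ 0.532 -0.226  0.012]
tray 0.56 [110.5, 221.6, 177.2, 129.6] [202.  279.1] [0.528 0.218 0.02 ]
wax_pot 0.83 [216.6, 201.2, 30.6, 20.8] [232.8 211.7] [0.654 0.01  0.02 ]
bottle 0.55 [270.7, 197.5, 15.9, 36.3] [276.5 220.9] [ 0.551 -0.027  0.02 ]
stone_block 0.8 [294.5, 238.8, 35.1, 25.6] [310.1 251.1] [0.426 0.015 0.02 ]
0.8
```

View pics/top0.png

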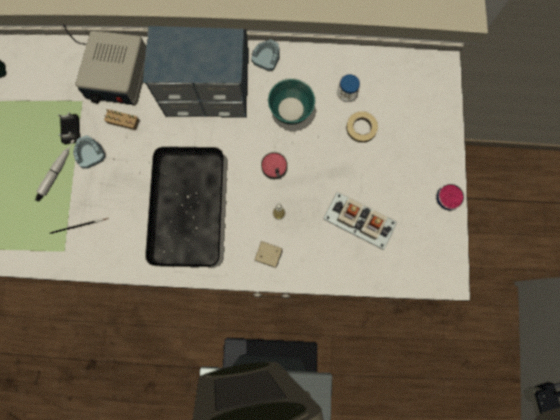

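View pics/scene0.png

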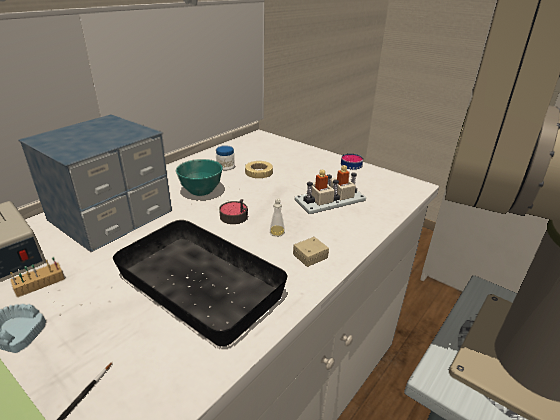

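The top view shows the tray left of centre and the holder at about (359,220), tilted, with two red dies at about (352,210) and (376,224). The scene view shows the dies standing at (321,180) and (343,175). I'll go above the holder for a close look.

```bash
python3 -m handwheel '[[[2.4,2.4,0.3,0.06],[2.4,2.4,0.3,0.06],[2.4,2.4,0.3,0.06],[2.4,2.4,0.3,0.06],[2.4,2.4,0.3,0.06]]]' 9.3 10
python3 -m handwheel '[[[2.4,2.4,0.3,0.06],[2.4,2.4,0.3,0.06],[2.4,2.4,0.3,0.06],[2.4,2.4,0.3,0.06],[2.4,2.4,0.3,0.06]]]'
python3 -m handwheel '[[[2.4,2.4,0,0.06],[2.4,2.4,0,0.06],[2.4,2.4,0,0.06],[0,0,0,0],[0,0,0,0]]]'
cat > look.py <<'E'
from h import *
import sys
c=cam("wrist");im=manip.snapshot("wrist");cv2.imwrite(f"pics/{sys.argv[1]}.png",im)
s=manip.state();print(s["clock"],s["position"],s["tcp_rot"],s["contact_force"],s["torque"],s["joint_positions"].round(2))
for o,z in(("die_a",.08),("top_a",.0485),("holder",.012)):
    for r in manip.masks_of(o,"wrist")[:3]:
        ys,xs=np.nonzero(r["region"]);p=(xs.mean(),ys.mean())
        q=cv2.minAreaRect(np.stack([xs,ys],1).astype(np.float32))
        print(o,round(r["conf"],2),r["rect"],ray(c,p,z).round(4))
        print("  corners",[list(ray(c,k,z).round(4)[:2]) for k in cv2.boxPoints(q)])
E
python3 look.py w1
```

```text
clock: 1.22
position: [0.2923, -0.4538, 0.2339]
tcp_rot: [3.005, 0.917, 0.0]
contact_force: [0.3, 0.4, 0.3]
opening: 0.0928
finger_force: 0.0
clock: 1.63
position: [0.4125, -0.3337, 0.249]
tcp_rot: [2.833, 1.356, 0.0]
contact_force: [0.0, -1.6, -0.0]
opening: 0.0929
finger_force: 0.0
clock: 2.05
position: [0.4844, -0.2616, 0.2486]
tcp_rot: [-2.7, -1.606, 0.0]
contact_force: [-0.2, 0.4, 0.2]
opening: 0.0932
finger_force: 0.0
2.1 [ 0.48363374 -0.2626382   0.24857209] [ 2.70196587e+00  1.60274539e+00 -7.16660149e-04] [ 0.72996031 -0.43915597  1.36792524] [-0.05577372 -0.02168542  0.04138778] [-0.59 -0.01  1.58 -0.    1.57 -0.09]
die_a 0.81 [284.1, 86.8, 22.9, 24.2] [ 0.5414 -0.19    0.08  ]
  corners [[np.float64(0.5373), np.float64(-0.1751)], [np.float64(0.5551), np.float64(-0.1835)], [np.float64(0.5456), np.float64(-0.2051)], [np.float64(0.5274), np.float64(-0.1965)]]
die_a 0.59 [288.3, 147.8, 20.9, 30.5] [ 0.5153 -0.246   0.08  ]
  corners [[np.float64(0.5107), np.float64(-0.2287)], [np.float64(0.53), np.float64(-0.2362)], [np.float64(0.5203), np.float64(-0.2629)], [np.float64(0.5005), np.float64(-0.2552)]]
top_a 0.91 [263.7, 62.2, 57.7, 78.2] [ 0.5419 -0.1892  0.0485]
  corners [[np.float64(0.4943), np.float64(-0.1821)], [np.float64(0.5456), np.float64(-0.1433)], [np.float64(0.5895), np.float64(-0.1959)], [np.float64(0.5391), np.float64(-0.2374)]]
top_a 0.76 [270.4, 123.8, 54.7, 70.7] [ 0.5152 -0.2452  0.0485]
  corners [[np.float64(0.5065), np.float64(-0.198)], [np.float64(0.559), np.float64(-0.2242)], [np.float64(0.5265), np.float64(-0.2952)], [np.float64(0.4711), np.float64(-0.2676)]]
holder 0.56 [254.7, 56.8, 72.5, 144.8] [ 0.5307 -0.2133  0.012 ]
  corners [[np.float64(0.5297), np.float64(-0.1236)], [np.float64(0.5999), np.float64(-0.158)], [np.float64(0.5292), np.float64(-0.3164)], [np.float64(0.4512), np.float64(-0.2783)]]
```

View pics/w1.png

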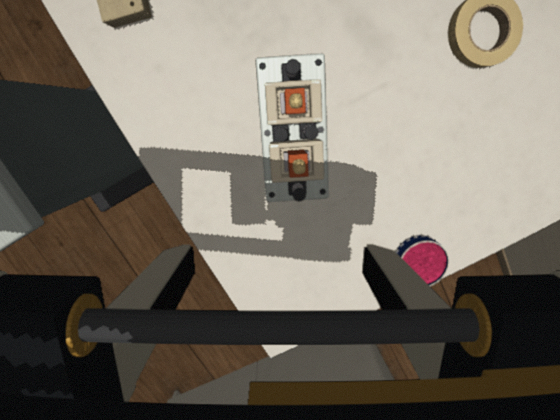

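The wrist view shows the holder upright at about (292,127), with the dies at (295,99) and (298,162). Next I move over the far die.

```bash
python3 -m handwheel '[[[2,2.5,0,0.06],[2,2.5,0,0],[1.8,2.3,-2.5,0],[0,0,-3,0],[0,0,-3,0]]]' 9.3 10
python3 -m handwheel '[[[0,0,0,0],[0,0,0,0],[0,0,0,0],[0,0,0,0],[0,0,0,0]]]'
python3 look.py w2; python3 -c "
from h import *
c=cam('wrist');print(-c[4].T@c[5],c[4])"
```

```text
clock: 2.67
position: [0.5424, -0.1901, 0.1637]
tcp_rot: [2.652, 1.681, 0.002]
contact_force: [-0.1, -0.9, -0.1]
opening: 0.0931
finger_force: 0.0
clock: 3.08
position: [0.5426, -0.1911, 0.1663]
tcp_rot: [2.652, 1.679, 0.003]
contact_force: [-0.1, 0.3, 0.6]
opening: 0.0932
finger_force: 0.0
3.1333 [ 0.54247304 -0.19093125  0.16595946] [2.65171891 1.67913795 0.00305798] [-0.45258426  0.27553558  0.27041604] [-0.01519489 -0.04649801  0.03968209] [-0.43  0.09  1.63  0.    1.42  0.01]
die_a 0.86 [263.6, 183.9, 29.1, 38.3] [ 0.5446 -0.1852  0.08  ]
  corners [[np.float64(0.5424), np.float64(-0.1662)], [np.float64(0.56), np.float64(-0.1746)], [np.float64(0.5466), np.float64(-0.2038)], [np.float64(0.5283), np.float64(-0.1951)]]
die_a 0.58 [268.0, 249.3, 19.1, 48.3] [ 0.5191 -0.2392  0.08  ]
  corners [[np.float64(0.5195), np.float64(-0.2171)], [np.float64(0.5359), np.float64(-0.2249)], [np.float64(0.5186), np.float64(-0.2624)], [np.float64(0.5014), np.float64(-0.2542)]]
top_a 0.93 [242.5, 149.4, 69.4, 87.1] [ 0.5458 -0.1821  0.0485]
  corners [[np.float64(0.5363), np.float64(-0.135)], [np.float64(0.5881), np.float64(-0.1595)], [np.float64(0.5569), np.float64(-0.2301)], [np.float64(0.5014), np.float64(-0.2037)]]
top_a 0.85 [245.8, 225.9, 63.5, 60.1] [ 0.518  -0.2413  0.0485]
  corners [[np.float64(0.5074), np.float64(-0.198)], [np.float64(0.56), np.float64(-0.223)], [np.float64(0.535), np.float64(-0.2801)], [np.float64(0.4792), np.float64(-0.2535)]]
holder 0.94 [236.3, 139.5, 82.2, 171.6] [ 0.5341 -0.2075  0.012 ]
  corners [[np.float64(0.5286), np.float64(-0.1248)], [np.float64(0.6005), np.float64(-0.1556)], [np.float64(0.5329), np.float64(-0.33)], [np.float64(0.4489), np.float64(-0.2944)]]
[ 0.57353682 -0.12200923  0.33066876] [[ 0.90442372 -0.42662959  0.00222226]
 [-0.41088373 -0.86961772  0.27375094]
 [-0.11485773 -0.24849993 -0.96179805]]
```

View pics/w2.png

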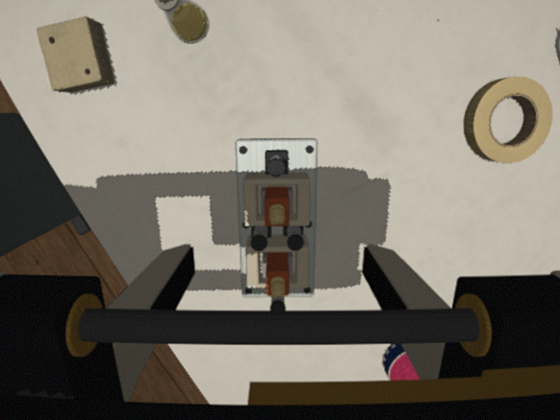

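The far die's stone is at about (277,200) with its tooth at (277,213); the near die's tooth is at (278,288). The holder's top corners are (236,140) and (318,139), its lower right (315,297).

```bash
python3 -c "
from h import *
c=cam('wrist')
for p,z in(((236,140),.012),((318,139),.012),((315,297),.012),((242,296),.012),((277,215),.0945),((278,288),.0945),((276,153),.065),((260,242),.065),((295,242),.065)):print(p,ray(c,p,z).round(4))
im=cv2.imread('pics/w2.png')[130:310,220:340];cv2.imwrite('pics/w2c.png',cv2.resize(im,None,fx=3.3,fy=3.3,interpolation=cv2.INTER_CUBIC))"
```

```text
(236, 140) [ 0.5284 -0.125   0.012 ]
(318, 139) [ 0.5995 -0.1575  0.012 ]
(315, 297) [ 0.5293 -0.312   0.012 ]
(242, 296) [ 0.4575 -0.2767  0.012 ]
(277, 215) [ 0.5426 -0.1867  0.0945]
(278, 288) [ 0.5171 -0.2425  0.0945]
(276, 153) [ 0.5602 -0.1474  0.065 ]
(260, 242) [ 0.515  -0.2105  0.065 ]
(295, 242) [ 0.5424 -0.2234  0.065 ]
```

View pics/w2c.png

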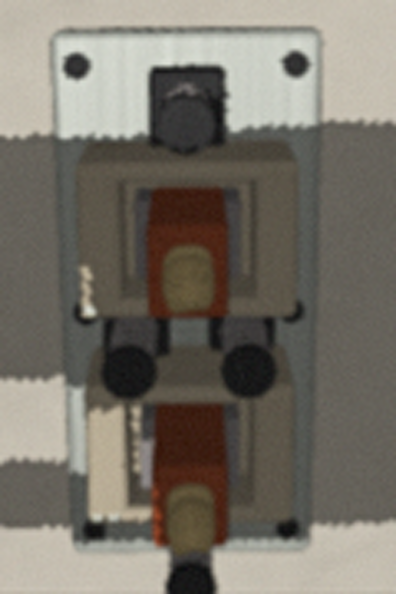

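```bash
python3 -m handwheel '[[[0,0.3,-3,0],[0,0,-3,0],[0,0,-3,0],[0,0,-1.5,0],[0,0,-0.8,0]]]'
python3 -m handwheel '[[[0,0,0,0],[0,0,0,0],[0,0,0,0],[0,0,0,0],[0,0,0,0]]]' 0 40
python3 -m handwheel '[[[0,0,0,0],[0,0,0,0],[0,0,0,0],[0,0,0,0],[0,0,0,0]]]'
```

```text
clock: 3.7
position: [0.5395, -0.1861, 0.0476]
tcp_rot: [-2.65, -1.68, 0.004]
contact_force: [-0.4, -0.9, -0.3]
opening: 0.0932
finger_force: 0.0
clock: 4.12
position: [0.5426, -0.1875, 0.0523]
tcp_rot: [2.652, 1.681, 0.002]
contact_force: [0.4, 0.4, -0.0]
opening: 0.0647
finger_force: 0.0
clock: 4.53
position: [0.5414, -0.187, 0.0506]
tcp_rot: [-2.653, -1.682, 0.0]
contact_force: [0.3, -0.4, 0.7]
opening: 0.031
finger_force: 0.0
```

```bash
python3 -m handwheel '[[[0,0,0,0],[0,0,0,0],[0,0,0,0],[0,0,0,0],[0,0,0,0]]]'
python3 -m handwheel '[[[0.08,0.18,0,0],[0.08,0.18,0,0],[0,0,0,0],[0,0,0,0],[0,0,0,0]]]'
python3 -c "
from h import *
s=manip.state();print(s['position'],s['contact_force'],s['torque'])"
python3 -m handwheel '[[[-0.08,-0.18,0,0],[-0.08,-0.18,0,0],[0,0,0,0],[0,0,0,0],[0,0,0,0]]]'
```

```text
clock: 4.95
position: [0.5418, -0.1872, 0.0507]
tcp_rot: [2.653, 1.681, 0.001]
contact_force: [3.3, -2.1, -3.3]
opening: 0.0201
finger_force: 40.0
clock: 5.37
position: [0.5421, -0.1865, 0.0506]
tcp_rot: [2.651, 1.679, -0.006]
contact_force: [-2.0, -14.1, -3.2]
opening: 0.0198
finger_force: 40.0
[ 0.54207977 -0.18652951  0.05063971] [ -2.04508186 -14.11887819  -3.20901874] [-2.89478281  0.32322327  0.02083225]
clock: 5.78
position: [0.5417, -0.187, 0.0507]
tcp_rot: [2.653, 1.682, 0.0]
contact_force: [4.6, -2.4, -3.3]
opening: 0.0198
finger_force: 40.0
```

```bash
python3 -m handwheel '[[[0.1,0.21,0,0],[0.1,0.21,0,0],[0.1,0.21,0,0],[0,0,0,0],[0,0,0,0]]]'
python3 -m handwheel '[[[0.08,0.18,0,0],[0,0,0,0],[0,0,0,0],[0,0,0,0],[0,0,0,0]]]'
```

```text
clock: 6.2
position: [0.543, -0.1846, 0.0507]
tcp_rot: [2.651, 1.679, -0.009]
contact_force: [-4.2, -18.6, -2.6]
opening: 0.0199
finger_force: 40.0
clock: 6.62
position: [0.5436, -0.1831, 0.0506]
tcp_rot: [2.651, 1.679, -0.009]
contact_force: [-3.2, -20.7, -2.5]
opening: 0.0196
finger_force: 40.0
```

```bash
python3 -m handwheel '[[[0.08,0.18,0,0],[0.08,0.18,0,0],[0,0,0,0],[0,0,0,0],[0,0,0,0]]]'
python3 -c "
from h import *
cv2.imwrite('pics/w3.png',cv2.resize(manip.snapshot('wrist')[130:400,150:420],None,fx=2,fy=2))"
python3 -m handwheel '[[[-0.2,-0.4,0,0],[-0.2,-0.4,0,0],[-0.2,-0.4,0,0],[-0.2,-0.4,0,0],[0,0,0,0]]]'
python3 -m handwheel '[[[-0.15,-0.3,0,0],[-0.15,-0.3,0,0],[0,0,0,0],[0,0,0,0],[0,0,0,0]]]'
```

```text
clock: 7.03
position: [0.5451, -0.1796, 0.0505]
tcp_rot: [2.651, 1.679, -0.009]
contact_force: [-4.2, -20.4, -3.7]
opening: 0.0197
finger_force: 40.0
clock: 7.5
position: [0.5412, -0.1879, 0.0513]
tcp_rot: [-2.651, -1.682, -0.01]
contact_force: [11.9, 13.5, -1.8]
opening: 0.0196
finger_force: 40.0
clock: 7.92
position: [0.5385, -0.1935, 0.0513]
tcp_rot: [-2.651, -1.682, -0.01]
contact_force: [13.9, 14.3, -2.1]
opening: 0.0197
finger_force: 40.0
```

View pics/w3.png

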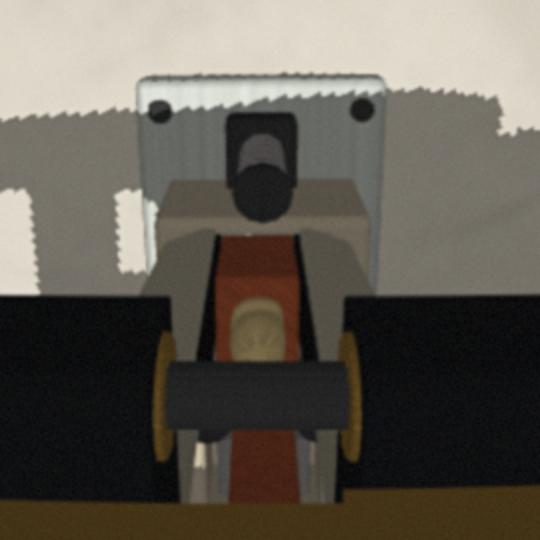

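The die follows to ±8 mm with a steady ~20 N (about 0.6 N m), so this one is the jammed die. I'll rock it with a light lift.

```bash
python3 -m handwheel '[[[0.2,0.42,0.03,0],[0.2,0.42,0.03,0],[0.2,0.42,0.03,0],[0.2,0.42,0.03,0],[0.2,0.42,0,0]]]' - 50
python3 -m handwheel '[[[0,0,0,0],[-0.2,-0.42,0.02,0],[-0.2,-0.42,0.02,0],[-0.2,-0.42,0.02,0],[-0.2,-0.42,0,0]]]'
python3 -m handwheel '[[[-0.2,-0.42,0,0],[0,0,0,0],[0.2,0.42,0.02,0],[0.2,0.42,0.02,0],[0.2,0.42,0.02,0]]]'
```

```text
clock: 8.33
position: [0.5441, -0.1815, 0.0519]
tcp_rot: [2.65, 1.678, -0.011]
contact_force: [-5.6, -24.8, -3.6]
opening: 0.0194
finger_force: 50.0
clock: 8.75
position: [0.5408, -0.1887, 0.0529]
tcp_rot: [-2.65, -1.681, -0.013]
contact_force: [16.1, 19.4, -4.0]
opening: 0.02
finger_force: 50.0
clock: 9.17
position: [0.5406, -0.189, 0.0533]
tcp_rot: [2.649, 1.679, -0.01]
contact_force: [-5.2, -23.8, -3.6]
opening: 0.0196
finger_force: 50.0
```

```bash
for i in 1; do :; done
python3 -m handwheel '[[[0.2,0.42,0.04,0],[0.2,0.42,0.04,0],[-0.2,-0.42,0.04,0],[-0.2,-0.42,0.04,0],[-0.2,-0.42,0.04,0]]]'
python3 -m handwheel '[[[-0.2,-0.42,0.04,0],[-0.2,-0.42,0.04,0],[0.2,0.42,0.04,0],[0.2,0.42,0.04,0],[0.2,0.42,0.04,0]]]'
python3 -m handwheel '[[[0.2,0.42,0.04,0],[0.2,0.42,0.04,0],[-0.2,-0.42,0.04,0],[-0.2,-0.42,0.04,0],[-0.2,-0.42,0.04,0]]]'
```

```text
clock: 9.58
position: [0.5424, -0.1852, 0.0551]
tcp_rot: [-2.651, -1.681, -0.011]
contact_force: [17.7, 17.7, -8.2]
opening: 0.0198
finger_force: 50.0
clock: 10.0
position: [0.5407, -0.1887, 0.0567]
tcp_rot: [2.649, 1.679, -0.009]
contact_force: [-2.9, -23.9, -8.0]
opening: 0.0193
finger_force: 50.0
clock: 10.42
position: [0.5422, -0.1854, 0.0588]
tcp_rot: [-2.651, -1.681, -0.011]
contact_force: [17.7, 15.3, -9.7]
opening: 0.0194
finger_force: 50.0
```

```bash
python3 -m handwheel '[[[-0.2,-0.42,0,0],[-0.2,-0.42,0,0],[0.2,0.42,0,0],[0.2,0.42,0,0],[0.2,0.42,0,0]]]'
python3 -m handwheel '[[[0.2,0.42,0.02,0],[0.2,0.42,0.02,0],[-0.2,-0.42,0.02,0],[-0.2,-0.42,0.02,0],[-0.2,-0.42,0.02,0]]]'
python3 -m handwheel '[[[-0.2,-0.42,0.02,0],[-0.2,-0.42,0.02,0],[0.2,0.42,0.02,0],[0.2,0.42,0.02,0],[0.2,0.42,0.02,0]]]'
```

```text
clock: 10.83
position: [0.5407, -0.1887, 0.0588]
tcp_rot: [2.649, 1.679, -0.009]
contact_force: [-2.4, -23.2, -7.1]
opening: 0.0197
finger_force: 50.0
clock: 11.25
position: [0.5422, -0.1855, 0.06]
tcp_rot: [-2.651, -1.681, -0.011]
contact_force: [17.1, 14.9, -7.2]
opening: 0.0197
finger_force: 50.0
clock: 11.67
position: [0.5408, -0.1886, 0.0609]
tcp_rot: [2.649, 1.679, -0.009]
contact_force: [-2.5, -22.2, -6.6]
opening: 0.0197
finger_force: 50.0
```

```bash
python3 -m handwheel '[[[0.2,0.42,0.025,0],[0.2,0.42,0.025,0],[-0.2,-0.42,0.025,0],[-0.2,-0.42,0.025,0],[-0.2,-0.42,0.025,0]]]'
python3 -m handwheel '[[[-0.2,-0.42,0.025,0],[-0.2,-0.42,0.025,0],[0.2,0.42,0.025,0],[0.2,0.42,0.025,0],[0.2,0.42,0.025,0]]]'
python3 -m handwheel '[[[0.2,0.42,0.025,0],[0.2,0.42,0.025,0],[-0.2,-0.42,0.025,0],[-0.2,-0.42,0.025,0],[-0.2,-0.42,0.025,0]]]'
python3 -m handwheel '[[[-0.2,-0.42,0.025,0],[-0.2,-0.42,0.025,0],[0.2,0.42,0.025,0],[0.2,0.42,0.025,0],[0.2,0.42,0.025,0]]]'
```

```text
clock: 12.08
position: [0.5422, -0.1856, 0.0623]
tcp_rot: [-2.651, -1.681, -0.01]
contact_force: [16.3, 15.0, -8.0]
opening: 0.0197
finger_force: 50.0
clock: 12.5
position: [0.5409, -0.1884, 0.0634]
tcp_rot: [2.65, 1.679, -0.008]
contact_force: [-0.4, -21.9, -6.8]
opening: 0.0197
finger_force: 50.0
clock: 12.92
position: [0.5421, -0.1858, 0.0647]
tcp_rot: [-2.652, -1.681, -0.01]
contact_force: [16.3, 13.6, -7.4]
opening: 0.0197
finger_force: 50.0
clock: 13.33
position: [0.5409, -0.1882, 0.0658]
tcp_rot: [2.65, 1.679, -0.008]
contact_force: [-0.8, -20.4, -7.4]
opening: 0.0199
finger_force: 50.0
```

```bash
python3 -m handwheel '[[[0.2,0.42,0.025,0],[0.2,0.42,0.025,0],[-0.2,-0.42,0.025,0],[-0.2,-0.42,0.025,0],[-0.2,-0.42,0.025,0]]]'
python3 -m handwheel '[[[-0.2,-0.42,0.025,0],[-0.2,-0.42,0.025,0],[0.2,0.42,0.025,0],[0.2,0.42,0.025,0],[0.2,0.42,0.025,0]]]'
python3 -m handwheel '[[[0.2,0.42,0.025,0],[0.2,0.42,0.025,0],[-0.2,-0.42,0.025,0],[-0.2,-0.42,0.025,0],[-0.2,-0.42,0.025,0]]]'
python3 -m handwheel '[[[-0.2,-0.42,0.025,0],[-0.2,-0.42,0.025,0],[0.2,0.42,0.025,0],[0.2,0.42,0.025,0],[0.2,0.42,0.025,0]]]'
```

```text
clock: 13.75
position: [0.542, -0.186, 0.0672]
tcp_rot: [-2.652, -1.682, -0.01]
contact_force: [15.5, 11.3, -7.2]
opening: 0.0194
finger_force: 50.0
clock: 14.17
position: [0.541, -0.1881, 0.0683]
tcp_rot: [2.65, 1.679, -0.007]
contact_force: [-0.8, -18.3, -7.5]
opening: 0.0195
finger_force: 50.0
clock: 14.58
position: [0.5419, -0.1861, 0.0697]
tcp_rot: [-2.652, -1.682, -0.009]
contact_force: [15.4, 11.2, -7.5]
opening: 0.02
finger_force: 50.0
clock: 15.0
position: [0.5411, -0.1879, 0.0708]
tcp_rot: [2.65, 1.679, -0.007]
contact_force: [0.6, -18.4, -7.9]
opening: 0.0197
finger_force: 50.0
```

```bash
python3 -c "
from h import *
a=cv2.resize(manip.snapshot('wrist')[130:400,150:420],None,fx=1.45,fy=1.45)
b=cv2.resize(manip.snapshot('scene')[150:220,285:385],None,fx=4,fy=4)
b=cv2.copyMakeBorder(b,0,max(0,a.shape[0]-b.shape[0]),0,0,cv2.BORDER_CONSTANT)
cv2.imwrite('pics/w4.png',np.hstack([a,b[:a.shape[0]]]))"
```

```text
(no output)
```

View pics/w4.png

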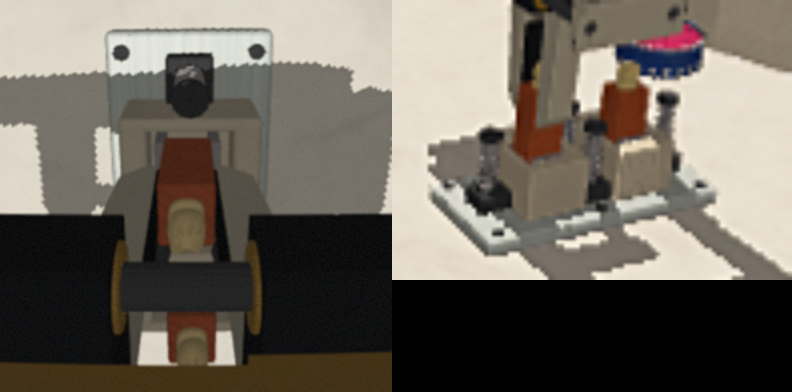

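The wrist half shows the die still in the pads with its tooth at about (187,227); the scene half shows the red stone standing higher than its neighbour. I'll keep rocking.

```bash
python3 -m handwheel '[[[0.2,0.42,0.025,0],[0.2,0.42,0.025,0],[-0.2,-0.42,0.025,0],[-0.2,-0.42,0.025,0],[-0.2,-0.42,0.025,0]]]'
python3 -m handwheel '[[[-0.2,-0.42,0.025,0],[-0.2,-0.42,0.025,0],[0.2,0.42,0.025,0],[0.2,0.42,0.025,0],[0.2,0.42,0.025,0]]]'
python3 -m handwheel '[[[0.2,0.42,0.025,0],[0.2,0.42,0.025,0],[-0.2,-0.42,0.025,0],[-0.2,-0.42,0.025,0],[-0.2,-0.42,0.025,0]]]'
python3 -m handwheel '[[[-0.2,-0.42,0.025,0],[-0.2,-0.42,0.025,0],[0.2,0.42,0.025,0],[0.2,0.42,0.025,0],[0.2,0.42,0.025,0]]]'
```

```text
clock: 15.52
position: [0.5419, -0.1863, 0.0722]
tcp_rot: [-2.652, -1.682, -0.009]
contact_force: [14.5, 10.7, -7.4]
opening: 0.0197
finger_force: 50.0
clock: 15.93
position: [0.5412, -0.1877, 0.0734]
tcp_rot: [2.65, 1.679, -0.006]
contact_force: [1.0, -15.8, -7.0]
opening: 0.0195
finger_force: 50.0
clock: 16.35
position: [0.5418, -0.1866, 0.0748]
tcp_rot: [-2.652, -1.682, -0.008]
contact_force: [13.3, 8.6, -7.6]
opening: 0.0193
finger_force: 50.0
clock: 16.77
position: [0.5426, -0.187, 0.0766]
tcp_rot: [2.65, 1.679, -0.001]
contact_force: [4.9, -3.3, 0.5]
opening: 0.0197
finger_force: 49.6
```

Freed. I lift it clear and look at its tilt.

```bash
python3 -m handwheel '[[[0,0,0.1,0],[0,0,0.2,0],[0,0,0.4,0],[0,0,0.8,0],[0,0,1.2,0]]]'
python3 -m handwheel '[[[0,0,2,0],[0,0,2,0],[0,0,2,0],[0,0,0,0],[0,0,0,0]]]'
python3 -c "
from h import *
a=cv2.resize(manip.snapshot('wrist')[130:400,150:420],None,fx=1.45,fy=1.45)
b=cv2.resize(manip.snapshot('scene')[125:220,285:385],None,fx=4,fy=4)[:a.shape[0]]
cv2.imwrite('pics/w5.png',np.hstack([a[:b.shape[0]],b]))"
```

```text
clock: 17.18
position: [0.5408, -0.1839, 0.1026]
tcp_rot: [-2.651, -1.68, 0.002]
contact_force: [0.5, 0.2, -1.3]
opening: 0.0196
finger_force: 49.6
clock: 17.6
position: [0.5431, -0.1851, 0.1655]
tcp_rot: [2.651, 1.68, 0.004]
contact_force: [-0.2, 0.3, -1.2]
opening: 0.0196
finger_force: 49.6
```

View pics/w5.png

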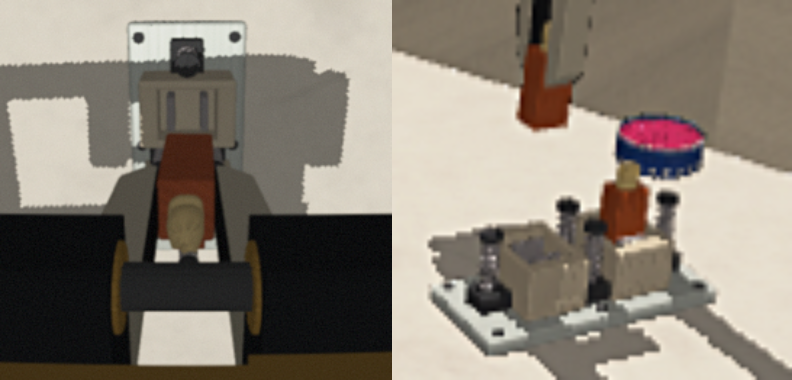

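The die hangs free in the fingers at about (545,85) in the right half, and its socket is empty. Next I carry it over the tray, passing above the bottle.

```bash
python3 -m handwheel '[[[0,1,1,0],[0,2,1,0],[0,3,0.5,0],[0,3.4,0,0],[0,3.4,0,0]]]'
python3 -m handwheel '[[[-0.1,3.4,0,0],[-0.1,3.4,0,0],[-0.1,3.4,0,0],[-0.1,3.4,0,0],[-0.1,3.4,0,0]]]'
python3 -m handwheel '[[[-0.1,3.4,0,0],[0,3,0,0],[0,2,0,0],[0,1,0,0],[0,1,0,0]]]'
python3 -m handwheel '[[[0,0,-2,0],[0,0,-2,0],[0,0,-2,0],[0,0,-1,0],[0,0,0,0]]]'
python3 -c "
from h import *
s=manip.state();print(s['position'])
im=manip.snapshot('scene')
cv2.imwrite('pics/s2.png',cv2.resize(im[100:360,100:300],None,fx=2.3,fy=2.3))
cs=cam('top');print(ray(cs,(186.2,207.4),.046))
for r in manip.masks_of('die_a','scene')[:3]:print(r['conf'],r['rect'])
c=cam('scene')
p=c[4]@np.array(s['position'])+c[5];print('tcp px',c[0]*p[:2]/p[2]+np.array([c[1],c[2]]),p[2],c[0]/p[2])
"
```

```text
clock: 18.12
position: [0.5413, -0.055, 0.1881]
tcp_rot: [-2.654, -1.68, 0.001]
contact_force: [-0.1, -0.0, -0.8]
opening: 0.0201
finger_force: 49.6
clock: 18.53
position: [0.5356, 0.1156, 0.1875]
tcp_rot: [-2.653, -1.681, 0.002]
contact_force: [-0.0, 0.5, -0.5]
opening: 0.0196
finger_force: 49.6
clock: 18.95
position: [0.5349, 0.2185, 0.1875]
tcp_rot: [-2.652, -1.684, 0.003]
contact_force: [-0.2, 0.3, -0.7]
opening: 0.02
finger_force: 49.6
clock: 19.37
position: [0.5337, 0.216, 0.1147]
tcp_rot: [-2.653, -1.68, 0.009]
contact_force: [-0.4, 0.5, -1.8]
opening: 0.0195
finger_force: 49.6
[0.53373826 0.21603071 0.11471876]
[0.53298466 0.21706962 0.046     ]
0.72 [191.6, 229.0, 15.2, 22.0]
0.56 [336.5, 163.4, 14.3, 21.1]
tcp px [196.36945237 235.81173204] 0.679976618071533 574.2810198532088
```

View pics/s2.png

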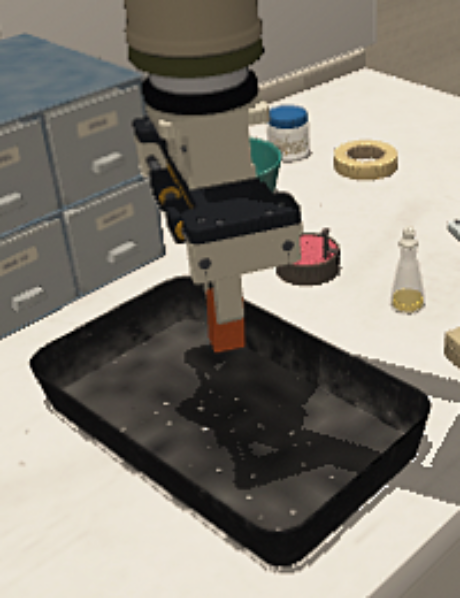

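The die hangs nearly upright over the middle of the tray, with its foot at about (228,350), roughly 2 cm below the finger tips. I lower it.

```bash
python3 -m handwheel '[[[0,0,-2.5,0],[0,0,-2.5,0],[0,0,-1.8,0],[0,0,-0.8,0],[0,0,0,0]]]'
python3 -m handwheel '[[[0,0,-0.15,0],[0,0,-0.15,0],[0,0,-0.15,0],[0,0,0,0],[0,0,0,0]]]'
python3 -m handwheel '[[[0,0,-0.15,0],[0,0,-0.15,0],[0,0,-0.1,0],[0,0,0,0],[0,0,0,0]]]'
```

```text
clock: 19.88
position: [0.5352, 0.2169, 0.0411]
tcp_rot: [-2.653, -1.681, 0.003]
contact_force: [-0.7, 0.4, -2.5]
opening: 0.0197
finger_force: 49.6
clock: 20.3
position: [0.5364, 0.2175, 0.0383]
tcp_rot: [2.653, 1.682, 0.002]
contact_force: [0.7, -0.6, -1.0]
opening: 0.0193
finger_force: 49.6
clock: 20.72
position: [0.5358, 0.2173, 0.0334]
tcp_rot: [-2.653, -1.682, 0.0]
contact_force: [0.2, -0.3, -0.4]
opening: 0.0197
finger_force: 49.6
```

```bash
python3 -m handwheel '[[[0,0,-0.1,0],[0,0,-0.1,0],[0,0,-0.1,0],[0,0,0,0],[0,0,0,0]]]'
python3 -m handwheel '[[[0,0,-0.1,0],[0,0,-0.1,0],[0,0,-0.1,0],[0,0,0,0],[0,0,0,0]]]'
python3 -m handwheel '[[[0,0,-0.1,0],[0,0,-0.1,0],[0,0,-0.1,0],[0,0,0,0],[0,0,0,0]]]'
```

```text
clock: 21.13
position: [0.5369, 0.2176, 0.0326]
tcp_rot: [2.653, 1.682, 0.003]
contact_force: [-3.8, -2.2, 12.3]
opening: 0.02
finger_force: 49.9
clock: 21.55
position: [0.5381, 0.2184, 0.0319]
tcp_rot: [2.653, 1.682, 0.007]
contact_force: [-9.5, -1.8, 27.2]
opening: 0.0196
finger_force: 50.1
clock: 21.97
position: [0.5388, 0.2192, 0.0315]
tcp_rot: [2.653, 1.682, 0.01]
contact_force: [-16.5, -2.5, 45.8]
opening: 0.0197
finger_force: 50.2
```

```bash
python3 -m handwheel '[[[0,0,0.2,0],[0,0,0.2,0],[0,0,0.2,0],[0,0,0,0],[0,0,0,0]]]' - 10
python3 -m handwheel '[[[0,0,0,0],[0,0,0,0],[0,0,0,0],[0,0,0,0],[0,0,0,0]]]' - 3
python3 -m handwheel '[[[0,0,0.1,0],[0,0,0,0],[0,0,0,0],[0,0,0,0],[0,0,0,0]]]' 3.5 
python3 -m handwheel '[[[0,0,0,0],[0,0,0,0],[0,0,0,0],[0,0,0,0],[0,0,0,0]]]' 6
python3 -m handwheel '[[[0,0,1,0],[0,0,2,0],[0,0,3,0],[0,0,3,0],[0,0,3,0]]]'
python3 -m handwheel '[[[0,0,2,0],[0,0,0,0],[0,0,0,0],[0,0,0,0],[0,0,0,0]]]'
python3 -c "
from h import *
im=manip.snapshot('scene')
a=cv2.resize(im[100:360,100:300],None,fx=1.9,fy=1.9)
b=cv2.resize(im[140:230,280:380],None,fx=4,fy=4)[:a.shape[0]]
b=cv2.copyMakeBorder(b,0,a.shape[0]-b.shape[0],0,0,cv2.BORDER_CONSTANT)
cv2.imwrite('pics/s3.png',np.hstack([a,b]))
"
```

```text
clock: 22.38
position: [0.5361, 0.2174, 0.0311]
tcp_rot: [2.654, 1.682, 0.001]
contact_force: [-1.6, -0.8, 8.6]
opening: 0.02
finger_force: 10.0
clock: 22.8
position: [0.536, 0.2173, 0.0305]
tcp_rot: [2.653, 1.682, 0.0]
contact_force: [0.5, 0.6, 3.3]
opening: 0.0195
finger_force: 3.0
clock: 23.22
position: [0.5356, 0.2172, 0.0312]
tcp_rot: [-2.653, -1.682, 0.001]
contact_force: [-1.0, -0.4, 0.7]
opening: 0.0347
finger_force: 0.0
clock: 23.63
position: [0.5359, 0.2173, 0.0316]
tcp_rot: [2.653, 1.682, 0.0]
contact_force: [0.5, -0.1, -0.5]
opening: 0.0592
finger_force: 0.0
clock: 24.05
position: [0.5356, 0.2172, 0.1535]
tcp_rot: [-2.654, -1.682, 0.0]
contact_force: [1.1, -0.6, 0.4]
opening: 0.0602
finger_force: 0.0
clock: 24.47
position: [0.5349, 0.217, 0.17]
tcp_rot: [-2.653, -1.681, 0.004]
contact_force: [0.0, -0.7, -0.0]
opening: 0.0602
finger_force: 0.0
```

View pics/s3.png

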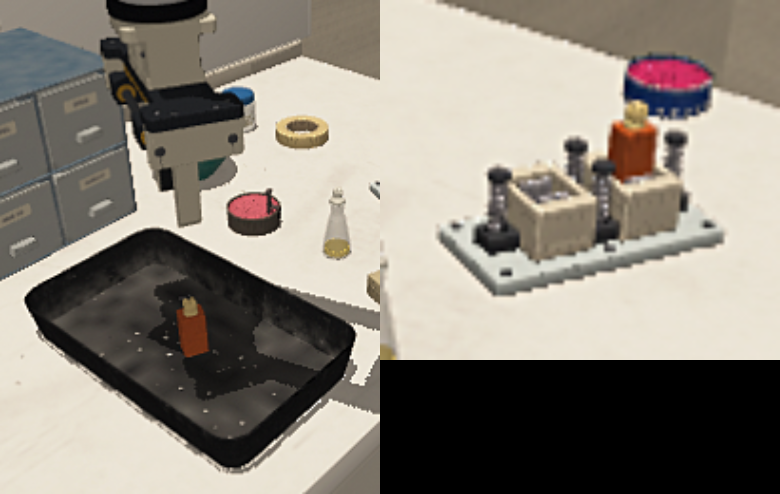

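The die stands upright on the tray floor at about (193,330). The other die is still in its socket, and both halves of the model are seated.

```bash
python3 -c "
from cell import manip
print(manip.sign_off())"
```

```text
the job is handed in; nothing more can be done
None
```

I rocked the jammed die (the one farther along the row from the robot's starting side) free with a pull that stayed under about 10 N, and stood it upright on the tray floor. The other die is still in its socket, and I handed the job in at about 24.5 s; no verdict came back.

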